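Stand the tea caddy on its heavy end

ROBOT

A 6-joint arm with a two-finger parallel gripper is mounted at the origin on the work surface. World frame = base frame: x ahead of the robot, y to its left, z up, the work surface at z = 0. Lengths are in mm, angles in rad, forces in N, time in s.
With the tool pointing down it reaches from about 275 to 850 mm from the base axis. Payload 5.2 kg.
Tool frame: the origin (TCP) lies on the centre line of the jaws, within the pads' length; the fingertips stand 14 mm ahead of it and the grasp point (between the pads) lies 5 mm behind it; z points along the fingers, y is the line along which they close (so a half turn about z gives the same grasp; the last joint's range is limited). The gripper opens to 85 mm and grips with 20 to 120 N. Pads are 22 mm wide; open, the fingers measure 114 mm over their backs; the gripper's body (76 mm by 85 mm) begins 54 mm behind the grasp point. The pads swing forward as they close: fully open they stand 13 mm farther back than shut.
Start: joints at [1.013, 0.259, 1.535, -0, 1.348, -0.203], TCP at [191.05, 515.757, 245.31] pointing down, gripper open.
Joint ranges: [-3.14, 3.14], [-0.91, 2.08], [0.19, 2.58], [-1.22, 4.36], [0.22, 2.71], [-3.12, 3.12]. Speed limits (rad/s): [2.57, 2.57, 3.14, 3.14, 3.14, 3.14].

INTERFACE

Orientations are given as [roll, pitch, yaw] about the fixed x, y, z axes, in that order (R = Rz(yaw) Ry(pitch) Rx(roll)).
In Python, from bench import bot gives the robot as it stands. The module is installed in compiled form; this text tells all that it offers.
- The arm moves only by the shell command python3 -m jog 'ROWS'. ROWS is JSON, a list of rows, each a list of 7 numbers: the turn, a rotation vector about the tool's x, y, z in degrees, then the shift along the tool's x, y, z in cm, then the finger opening in cm, from 0 to 8.54. In form: [[wx, wy, wz, dx, dy, dz, gripper], ...]. A call has 1 to 12 rows; each row is the pose to reach, as a shift and turn from the pose commanded when the call began, along the tool's axes at that moment; what a row does not reach only later rows make up. A row lasts 1/12 s, in which the tool goes at most 41.7 mm and 7.16 degrees, less where a joint would pass 70% of its speed; a pose out of reach is approached as far as the arm can. A call with a gripper value outside its range is refused whole. The fingers move at their own pace and stop on an object; the grip force is fixed at half the most. Time passes only in rows, so rows that repeat a pose let the fingers close. It gives the time, the measured TCP pose, the force, the opening and the grip force at its end, in the units of the state.
- bot.sense(): the state, without advancing time (a new reading comes with each control period).
- bot.grab_frame(name): name is "scene" or "top"; returns the picture (420x560x3 uint8, blue, green, red); there is no depth.
- bot.camera_model(name): a dict with "camera_matrix" (3x3 intrinsics, pixels), "rvec" (rotation vector, rad) and "tvec" (3), from world to camera coordinates, as OpenCV has them. Camera axes: x right, y down, z forward; pixel columns grow to the right and rows downward; lengths in mm; the calibration is good to about 2 mm. A picture is of the moment at which its call begins. camera_model takes no time and is no camera call.
- bot.sign_off(): hands the job in; it is judged then, once.
Trained networks look in the newest picture that a camera, given by its name, has taken for a name from the list of things; names that differ only in an ending like _2 or _b are one class to them, and where a whole thing is asked for, a point or a joint stands for the part that bears it (a point fixed in the world has none). Each returns a list of dicts, best first, with "p" (0 to 1); they miss things now and then, are a little off and sometimes report something else, mostly with a low value. They report only what shows in the picture. A call takes as long as a camera call.
- bot.search_frame(thing, camera): "position" ([x, y, z] in mm, in the coordinates of the camera as it stood for that picture, good to about 4 mm: the middle of the surface that is visible of it).
- bot.silhouettes(thing, camera): "region" (420x560 bool, what is visible of it).
- bot.place_of(thing, camera): "position" ([x, y, z] in mm, in the coordinates of the camera as it stood for that picture, good to about 4 mm: a listed point, or the origin of a listed thing).
The state is a dict: "time_s": time; "joints": joint angles; "dq": joint speeds; "joint_torque": joint torques, N m; "position": TCP position; "orientation": TCP orientation; "ft_force": force on the tool from outside, world axes, zero at the start; "torque": the same for the moment, N m; "gripper_width": finger opening in mm; "finger_force": force on a finger pad.
Only numpy, scipy, OpenCV 4.12 (cv2) and the standard library are available. Lean on these libraries where they do the work, as an engineer would, in place of code of your own. Each camera call takes 0.05 s, during which the arm holds its last target. There are 200 camera calls.

TASK

The contents of the handled tea caddy have settled at one end, and from outside you cannot tell which. Lift it off the ledge by the bar of its handle, see which end sinks, then stand it upright, heavy end down, in the middle of the square trivet, keeping hold of the handle until it stands.

Things in the scene. Friction and masses are not known exactly. Their poses are not given: they have to be found in the camera images.
- caddy_mid (a point): Centre of the tea caddy, the only tin with a handle: a closed box 120 mm long (x), 44 wide (y), 44 high (z), 0.4 kg, lying on the ledge. Its ends look alike; a hidden weight puts the centre of mass 20 mm towards one of them. Stood on the heavy end it rights itself from leans up to 25 degrees. Its handle, a tall wire arch over the box, pivots on the line through this centre along y.
- handle_bar (a point): Middle of the handle's grip bar: round, wooden, 14 mm thick, 70 mm long along the caddy's y axis, 105 mm from the pivot line through the caddy's centre (about 127 mm above the ledge at the start, handle up). Under it the arch is open down to the box. z points from pivot to bar.
- caddy_handle (a joint): Swing of the handle on the caddy, rad: 0 square to the caddy's top, positive when the bar leans to the caddy's +x end. Stiff: it stays as left, but lifted by the bar the heavy end sinks within 0.5 s to a stop at 1.0 (-1.0 if +x sinks), i.e. 57 degrees. To get the caddy upright, turn the held bar about its length 33 degrees more the same way, gripper's top towards the heavy end's side.
- trivet_mid (a point): Centre of the top face of the square orange silicone trivet, 150 x 150 mm and 8 mm thick, fixed on the ledge (its top is 8 mm above the ledge). The round frosted glass disc nearby is a coaster, not the trivet.

How it is judged (in metres and radians):
On the way, in this order (a step that is already met when the one before it is completed fails the run):
1. the caddy hangs clear of the ledge by its handle with one end well down (box axis more than 30 degrees from level, centre more than 75 mm up) (height (world z) of caddy_mid above 0.075 m and angle between caddy_mid's own x axis and vertical above 2.094 rad and contact force between the fingers and caddy_handle above 0.5 N), for 0.2 s.
2. heavy end down on the trivet, within 25 degrees of upright, with the handle still held (contact force between caddy and trivet above 0.2 N and angle between caddy_mid's own x axis and vertical above 2.705 rad and contact force between the fingers and caddy_handle above 0.5 N), for 0.05 s.
At the end, for the whole second after the job is handed in: The caddy stands at rest on the trivet, upright within 8 degrees on its heavy end (the end that sank when it was lifted), its centre within 35 mm of the trivet's centre seen from above, and released (angle between caddy_mid's own x axis and vertical above 3 rad and horizontal distance between caddy_mid and trivet_mid below 0.035 m and height (world z) of caddy_mid between 0.063 and 0.073 m and linear speed of caddy below 0.02 m/s); the robot touches nothing.
It also fails if it takes over 32 s, if anything falls off the work surface, if the arm or the gripper's body presses on something with over 40 N, if the wrist force passes 120 N, or if a joint passes its speed limit or range.

## Working session

There is one attempt and no reset: what is moved stays moved. The work goes in short steps, Python scripts to look and compute and a shell command to move; the robot and the scene stay as the last step left them, time stands still between calls to the robot, and variables do not carry over. Pictures are saved under pics/ and viewed, at most 10 in all, crops included, and the job is handed in when it is done.

```bash
mkdir -p pics
cat > h.py <<'E'
import numpy as np, cv2
from scipy.spatial.transform import Rotation as R
from bench import bot
def w(cam,p):
    m=bot.camera_model(cam); r=cv2.Rodrigues(np.array(m["rvec"],float))[0]
    return r.T@(np.array(p,float)-np.array(m["tvec"],float).ravel())
def st():
    s=bot.sense(); return s,R.from_euler('xyz',s["orientation"])
E
python3 - <<'E'
from h import *
ims=[bot.grab_frame(c) for c in("scene","top")]
cv2.imwrite("pics/a.png",cv2.resize(np.hstack(ims),(800,300)))
cv2.imwrite("pics/top.png",ims[1]); cv2.imwrite("pics/scene.png",ims[0])
for c in("scene","top"):
    for t in("caddy_mid","handle_bar","trivet_mid"):
        for d in bot.place_of(t,c)[:3]: print(c,t,round(d["p"],2),w(c,d["position"]).round(0))
s,r=st(); print(s, r.as_matrix().round(2))
E
```

```text
scene caddy_mid 0.61 [ 575. -218.   22.]
scene handle_bar 0.76 [ 568. -214.  126.]
scene trivet_mid 0.84 [544. 158.  10.]
top caddy_mid 0.6 [ 574. -222.   26.]
top handle_bar 0.62 [ 566. -218.  131.]
top trivet_mid 0.92 [542. 162.  13.]
{'time_s': 0.4, 'joints': array([ 1.01323185e+00,  2.58700873e-01,  1.53517909e+00, -1.14909428e-05,
        1.34797353e+00, -2.02806338e-01]), 'dq': array([ 0.00046836, -0.00255187, -0.00268791, -0.00088543,  0.00028654,
        0.0005853 ]), 'joint_torque': array([-1.14343042e-03, -4.45429730e+01, -2.90497363e+01, -3.60249151e-04,
        4.11343121e-03, -1.04704401e-05]), 'position': array([190.99628875, 515.69551208, 245.18340355]), 'orientation': array([-3.14133490e+00, -4.15617365e-05,  2.78683705e+00]), 'ft_force': array([-0.47785497, -0.245543  , -0.37660486]), 'torque': array([-0.02291299,  0.00230845,  0.01697638]), 'finger_force': 0.0, 'gripper_width': 85.65824934638859} [[-0.94  0.35 -0.  ]
 [ 0.35  0.94 -0.  ]
 [ 0.   -0.   -1.  ]]
```

View pics/top.png

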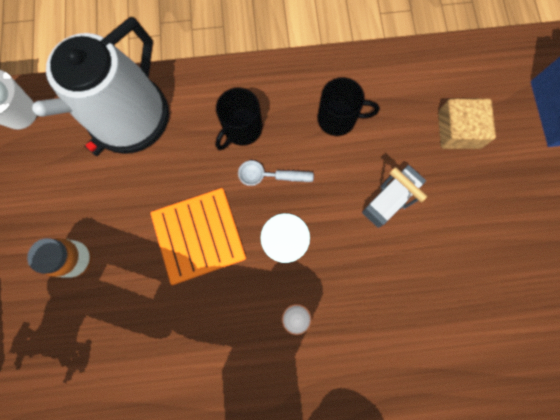

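View pics/scene.png

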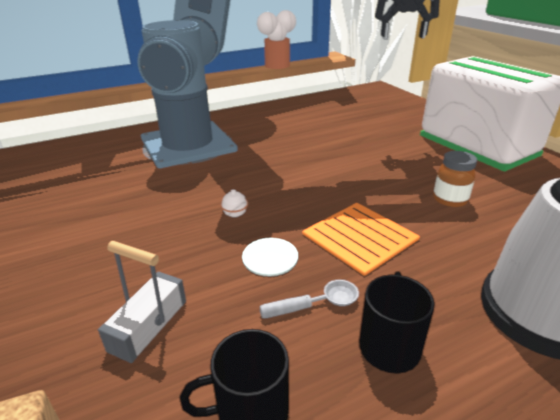

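The top view shows the caddy around (395,195), with its bar running from (393,170) to (424,199). The trivet is centred at (198,236) and the coaster at (285,238). The scene view agrees, and the networks match both pictures.

Run:
```python
from h import *
def ray(cam,uv,z):
    m=bot.camera_model(cam);K=np.array(m["camera_matrix"],float);r=cv2.Rodrigues(np.array(m["rvec"],float))[0];t=np.array(m["tvec"],float).ravel()
    c=-r.T@t; d=r.T@np.linalg.inv(K)@[uv[0],uv[1],1]; return c+d*(z-c[2])/d[2]
a,b=ray("top",(393,170),130),ray("top",(424,199),130); print(a,b,np.degrees(np.arctan2(*(a-b)[1::-1])))
s,r=st()
for t,cam in(("handle_bar","scene"),("handle_bar","top"),("caddy_mid","top"),("caddy_mid","scene")):
    d=bot.silhouettes(t,cam)
    if d:
        g=d[0]["region"]; ys,xs=np.nonzero(g); print(t,cam,g.sum(),cv2.minAreaRect(np.c_[xs,ys].astype(np.float32)))
tgt=np.array([567,-216,230.]); print("shift cm",r.inv().apply(tgt-s["position"])/10,"yaw",np.degrees(s["orientation"][2]))
```

```text
[ 595.20784563 -196.75790946  130.        ] [ 540.52114529 -239.0884829   130.        ] 37.74188077310259
handle_bar scene 954 ((141.46920776367188, 279.7461242675781), (91.47006225585938, 43.21114730834961), 70.55996704101562)
handle_bar top 555 ((405.0989074707031, 188.9751739501953), (45.79524230957031, 23.21608543395996), 37.23483657836914)
caddy_mid top 1858 ((395.00006103515625, 197.50001525878906), (41.719295501708984, 67.17514038085938), 45.0)
caddy_mid scene 5102 ((142.31918334960938, 303.9189758300781), (84.072998046875, 118.7330093383789), 6.788974285125732)
shift cm [-60.675375   -55.55208402   1.53013729] yaw 159.67400118701977
```

```bash
cat > rem.py <<'E'
# remaining motion to a target: x y z yaw(deg) [bar lean etc. none]
import sys
from h import *
x,y,z,yaw=map(float,sys.argv[1:5]); s,r=st()
T=R.from_euler('xyz',[np.pi,0,np.radians(yaw)])
print("turn",np.degrees((r.inv()*T).as_rotvec()).round(1),"shift cm",(r.inv().apply(np.array([x,y,z])-s["position"])/10).round(2),"t",round(s["time_s"],2),s["joints"].round(2))
E
python3 -m jog '[[0,0,122,-60.7,-55.6,1.5,8.5],[0,0,122,-60.7,-55.6,1.5,8.5],[0,0,122,-60.7,-55.6,1.5,8.5],[0,0,122,-60.7,-55.6,1.5,8.5],[0,0,122,-60.7,-55.6,1.5,8.5],[0,0,122,-60.7,-55.6,1.5,8.5],[0,0,122,-60.7,-55.6,1.5,8.5],[0,0,122,-60.7,-55.6,1.5,8.5],[0,0,122,-60.7,-55.6,1.5,8.5],[0,0,122,-60.7,-55.6,1.5,8.5],[0,0,122,-60.7,-55.6,1.5,8.5],[0,0,122,-60.7,-55.6,1.5,8.5]]'
python3 rem.py 567 -216 230 37.7
```

```text
time_s: 1.6
position: [420.0, 69.0, 236.6]
orientation: [3.141, -0.0, 1.28]
ft_force: [0.7, 0.1, 0.1]
gripper_width: 85.0
finger_force: 0.0
turn [ 0.1 -0.  35.7] shift cm [-23.1   22.25   0.67] t 1.6 [-0.1   0.04  1.82  0.    1.28  0.19]
```

```bash
python3 -m jog '[[0,0,36,-23.1,22.2,0.7,8.5],[0,0,36,-23.1,22.2,0.7,8.5],[0,0,36,-23.1,22.2,0.7,8.5],[0,0,36,-23.1,22.2,0.7,8.5],[0,0,36,-23.1,22.2,0.7,8.5],[0,0,36,-23.1,22.2,0.7,8.5],[0,0,36,-23.1,22.2,0.7,8.5],[0,0,36,-23.1,22.2,0.7,8.5],[0,0,36,-23.1,22.2,0.7,8.5],[0,0,36,-23.1,22.2,0.7,8.5],[0,0,36,-23.1,22.2,0.7,8.5]]'
python3 - <<'E'
from h import *
ims=[bot.grab_frame(c) for c in("scene","top")]
cv2.imwrite("pics/b.png",np.hstack([cv2.resize(ims[0][120:400,20:300],(400,400)),cv2.resize(ims[1][100:260,320:480],(400,400))]))
for c in("scene","top"):
    for d in bot.place_of("handle_bar",c)[:2]: print(c,round(d["p"],2),w(c,d["position"]).round(0))
E
python3 rem.py 567 -216 122 37.7
```

```text
time_s: 2.52
position: [567.3, -212.3, 228.8]
orientation: [-3.14, 0.0, 0.658]
ft_force: [0.1, 0.2, -0.4]
gripper_width: 85.2
finger_force: 0.0
scene 0.98 [ 572. -212.  124.]
top 0.54 [ 564. -219.  129.]
turn [ 0.  -0.   0.1] shift cm [-0.32  0.32 10.77] t 2.72 [-0.54  0.37  1.42  0.    1.35  0.37]
```

View pics/b.png

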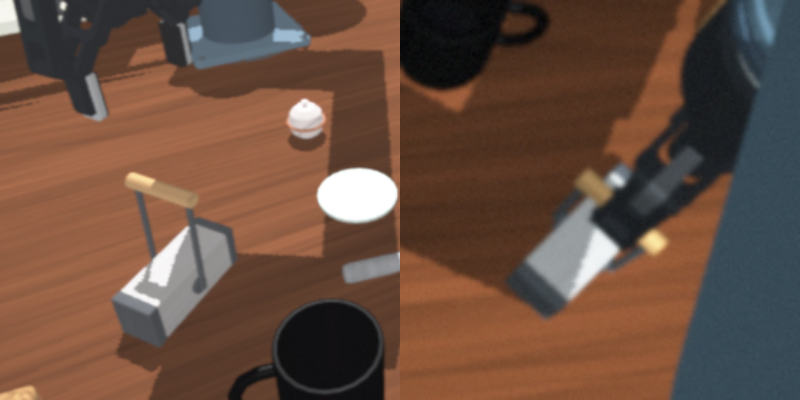

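The close view shows the open fingers straddling the bar, with the jaws along the box's axis. The bar's two ends are visible on either side of the gripper, at (590,187) and (650,242) in the crop. Next I descend and close.

```bash
python3 -m jog '[[0,0,0,-0.3,0.3,3,8.5],[0,0,0,-0.3,0.3,6,8.5],[0,0,0,-0.3,0.3,9,8.5],[0,0,0,-0.3,0.3,10.7,8.5],[0,0,0,-0.3,0.3,10.7,8.5],[0,0,0,-0.3,0.3,10.7,8.5]]'
python3 -m jog '[[0,0,0,0,0,0,4],[0,0,0,0,0,0,2],[0,0,0,0,0,0,0.5],[0,0,0,0,0,0,0.5],[0,0,0,0,0,0,0.5],[0,0,0,0,0,0,0.5],[0,0,0,0,0,0,0.5],[0,0,0,0,0,0,0.5]]'
```

```text
time_s: 3.22
position: [566.8, -216.1, 122.0]
orientation: [-3.14, 0.001, 0.659]
ft_force: [-0.5, -0.0, -0.3]
gripper_width: 85.3
finger_force: 0.0
time_s: 3.88
position: [567.6, -217.3, 122.9]
orientation: [3.14, -0.0, 0.659]
ft_force: [-1.1, 0.6, 4.0]
gripper_width: 11.7
finger_force: 58.6
```

```bash
python3 -m jog '[[0,0,0,0,0,-1,0.5],[0,0,0,0,0,-3,0.5],[0,0,0,0,0,-6,0.5],[0,0,0,0,0,-9,0.5],[0,0,0,0,0,-12,0.5],[0,0,0,0,0,-14,0.5],[0,0,0,0,0,-14,0.5],[0,0,0,0,0,-14,0.5],[0,0,0,0,0,-14,0.5],[0,0,0,0,0,-14,0.5],[0,0,0,0,0,-14,0.5]]'
python3 - <<'E'
from h import *
im=bot.grab_frame("scene"); cv2.imwrite("pics/c.png",im)
for t in("handle_bar","caddy_mid","trivet_mid"):
  for c in("scene","top"):
    if c=="top" and t=="handle_bar": bot.grab_frame("top")
    for d in bot.place_of(t,c)[:1]: print(t,c,round(d["p"],2),w(c,d["position"]).round(0))
E
```

```text
time_s: 4.8
position: [566.4, -216.6, 259.8]
orientation: [-3.138, 0.002, 0.658]
ft_force: [-0.1, 0.1, -3.1]
gripper_width: 12.2
finger_force: 58.8
handle_bar scene 0.62 [ 569. -211.  258.]
handle_bar top 0.71 [ 564. -216.  270.]
caddy_mid scene 0.89 [ 576. -217.  159.]
caddy_mid top 0.96 [ 570. -221.  165.]
trivet_mid scene 0.72 [543. 160.  10.]
trivet_mid top 0.74 [540. 160.  14.]
```

View pics/c.png

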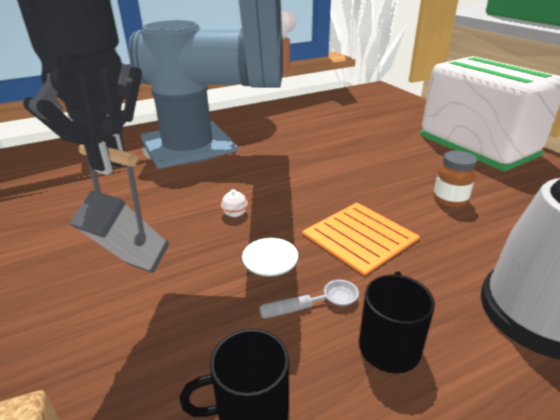

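The bar is held and the box hangs tilted. Its dark end at (95,212) is raised, and the other end at (150,258) has sunk. That end points towards the robot and left, so h ≈ (-0.61, 0.79). I'll check this by projecting both options.

```bash
cat > go.py <<'E'
# go.py tx ty barz lean hyaw : remaining motion so that caddy axis is over (tx,ty), bar centre at height barz
import sys
from h import *
tx,ty,bz,lean,yaw=map(float,sys.argv[1:6]); s,r=st()
T=R.from_euler('xyz',[np.pi,0,np.radians(yaw)])*R.from_rotvec([-np.radians(lean),0,0])
hy=np.radians(yaw+90); h=np.array([np.cos(hy),np.sin(hy),0])
P=np.array([tx,ty,bz])+57*h+4.5*T.apply([0,0,1])
print("turn",np.degrees((r.inv()*T).as_rotvec()).round(1),"shift cm",(r.inv().apply(P-s["position"])/10).round(2),"t",round(s["time_s"],2),s["joints"].round(2))
E
cat > tilt.py <<'E'
# IoU of hypotheses: box axis pitched from level by a (deg), heavy dir yaw
from h import *
def test(hyaw,angs,cams=("scene","top"),centre=None):
    for cam in cams:
        img=bot.grab_frame(cam); d=bot.silhouettes("caddy_mid",cam); c=bot.place_of("caddy_mid",cam)
        if not d or not c: print(cam,"none"); continue
        g=d[0]["region"]; m=bot.camera_model(cam); C=w(cam,c[0]["position"]); out=[]
        hy=np.radians(hyaw); h=np.array([np.cos(hy),np.sin(hy),0]); z=np.array([0,0,1.]); y=np.cross(z,h)
        for a in angs:
            t=np.radians(a); ax=h*np.cos(t)-z*np.sin(t); n=z*np.cos(t)+h*np.sin(t)
            best=(0,)
            for dx in range(-8,9,4):
              for dy in range(-8,9,4):
                pts=np.array([C+[dx,dy,0]+60*i*ax+22*j*y+22*k*n for i in(-1,1) for j in(-1,1) for k in(-1,1)])
                p=cv2.projectPoints(pts,np.array(m["rvec"],float),np.array(m["tvec"],float),np.array(m["camera_matrix"],float),None)[0]
                q=np.zeros(g.shape,np.uint8); cv2.fillConvexPoly(q,cv2.convexHull(p.round().astype(np.int32)),1)
                best=max(best,(round((q.astype(bool)&g).sum()/(q.astype(bool)|g).sum(),2),dx,dy))
            out.append((a,best))
        print(cam,C.round(0),out)
E
python3 -c "
from tilt import *
test(127.7,(-65,-57,-49,0,49,57,65))"
python3 go.py 542 160 250 0 37.7
```

```text
scene [ 575. -221.  159.] [(-65, (np.float64(0.41), -8, -4)), (-57, (np.float64(0.38), -8, -4)), (-49, (np.float64(0.36), -4, 0)), (0, (np.float64(0.33), -8, 8)), (49, (np.float64(0.62), -8, 0)), (57, (np.float64(0.76), -8, 0)), (65, (np.float64(0.77), -4, 0))]
top [ 572. -222.  165.] [(-65, (np.float64(0.44), -8, 8)), (-57, (np.float64(0.5), -4, 8)), (-49, (np.float64(0.54), -4, 8)), (0, (np.float64(0.54), 4, 0)), (49, (np.float64(0.53), 0, 4)), (57, (np.float64(0.54), -4, 4)), (65, (np.float64(0.55), 0, 4))]
turn [ 0. -0.  0.] shift cm [ 21.08 -37.07   1.67] t 5.5 [-0.55  0.35  1.36 -0.    1.43  0.36]
```

```bash
python3 -m jog '[[0,0,0,0.8,-1.4,0,0.5],[0,0,0,2.3,-4,0,0.5],[0,0,0,4.1,-7.2,0,0.5],[0,0,0,6.1,-10.7,0,0.5],[0,0,0,8.1,-14.2,0,0.5],[0,0,0,10.1,-17.8,0,0.5],[0,0,0,12.1,-21.3,0,0.5],[0,0,0,14.1,-24.8,0,0.5],[0,0,0,16.1,-28.3,0,0.5],[0,0,0,18.1,-31.8,0,0.5],[0,0,0,20,-35.2,0,0.5],[0,0,0,21.1,-37.1,0,0.5]]'; python3 go.py 542 160 240 33 37.7
```

```text
time_s: 6.5
position: [505.3, 209.9, 262.5]
orientation: [-3.139, -0.001, 0.661]
ft_force: [-0.0, -0.4, -3.5]
gripper_width: 12.0
finger_force: 58.8
turn [-33.1  -0.1   0.1] shift cm [-0.16  0.75  2.63] t 6.5 [0.19 0.24 1.51 0.   1.38 1.1 ]
```

```bash
python3 -m jog '[[-3,0,0,0,0.1,0.2,0.5],[-6,0,0,0,0.1,0.5,0.5],[-10,0,0,0,0.2,0.8,0.5],[-14,0,0,0,0.3,1.1,0.5],[-18,0,0,0,0.4,1.4,0.5],[-22,0,0,-0.1,0.5,1.7,0.5],[-26,0,0,-0.1,0.6,2,0.5],[-30,0,0,-0.2,0.7,2.3,0.5],[-33,0,0,-0.2,0.7,2.6,0.5],[-33,0,0,-0.2,0.7,2.6,0.5],[-33,0,0,-0.2,0.7,2.6,0.5]]'; python3 -c "
from tilt import *
test(127.7,(74,78,82,86,90,94,98))
cv2.imwrite('pics/d.png',bot.grab_frame('scene'))
for c in('scene','top'): print(w(c,bot.place_of('handle_bar',c)[0]['position']))
"; python3 go.py 542 160 165 33 37.7
```

```text
time_s: 7.42
position: [508.7, 199.7, 235.5]
orientation: [2.568, 0.001, 0.66]
ft_force: [0.6, 0.9, -3.1]
gripper_width: 11.6
finger_force: 58.9
scene [550. 156. 152.] [(74, (np.float64(0.74), 0, -4)), (78, (np.float64(0.76), 0, -4)), (82, (np.float64(0.78), -4, 0)), (86, (np.float64(0.78), -4, 0)), (90, (np.float64(0.78), -4, 0)), (94, (np.float64(0.77), 0, -4)), (98, (np.float64(0.77), -4, 0))]
top [541. 161.  12.] [(74, (np.float64(0.3), 8, 8)), (78, (np.float64(0.3), 8, 8)), (82, (np.float64(0.29), 8, 8)), (86, (np.float64(0.28), 8, 8)), (90, (np.float64(0.28), 8, 8)), (94, (np.float64(0.31), 8, 8)), (98, (np.float64(0.31), 8, 8))]
[512.87898934 209.31877236 235.490916  ]
[504.52301098 199.20591303 245.1833752 ]
turn [-0. -0. -0.] shift cm [ 0.17 -4.49  6.06] t 7.87 [ 0.5   0.27  1.69 -0.62  1.17  1.66]
```

View pics/d.png

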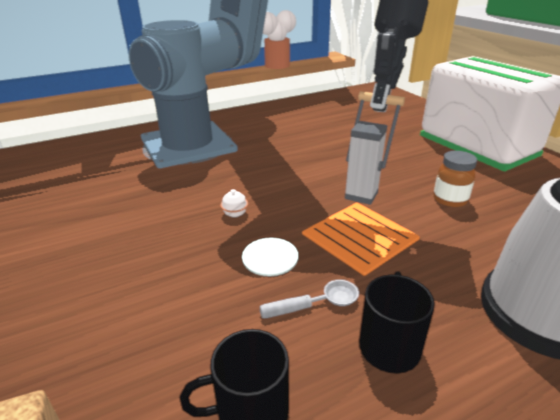

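The caddy hangs upright above the trivet: box at (365,163), trivet at (361,237). Now I lower it.

```bash
python3 -m jog '[[0,0,0,0,-1,1.4,0.5],[0,0,0,0.1,-2.2,3,0.5],[0,0,0,0.2,-3.4,4.6,0.5],[0,0,0,0.2,-4.3,5.7,0.5],[0,0,0,0.2,-4.5,6.1,0.5],[0,0,0,0.2,-4.5,6.1,0.5],[0,0,0,0.2,-4.5,6.1,0.5]]'
python3 -m jog '[[0,0,0,0,-0.1,0.17,0.5],[0,0,0,0,-0.2,0.33,0.5],[0,0,0,0,-0.3,0.46,0.5],[0,0,0,0,-0.3,0.5,0.5],[0,0,0,0,-0.3,0.5,0.5]]'
```

```text
time_s: 8.45
position: [509.2, 203.5, 161.1]
orientation: [2.565, -0.0, 0.659]
ft_force: [-0.5, 0.2, -3.4]
gripper_width: 12.1
finger_force: 59.0
time_s: 8.87
position: [508.8, 203.3, 154.9]
orientation: [2.566, -0.0, 0.658]
ft_force: [0.7, -0.5, -4.3]
gripper_width: 11.9
finger_force: 59.0
```

Not in contact yet, so I continue 2 mm per row.

```bash
python3 -m jog '[[0,0,0,0,-0.11,0.17,0.5],[0,0,0,0,-0.16,0.25,0.5],[0,0,0,0,-0.16,0.25,0.5]]'
python3 -m jog '[[0,0,0,0,-0.11,0.17,0.5],[0,0,0,0,-0.11,0.17,0.5]]'
```

```text
time_s: 9.12
position: [508.7, 203.3, 151.5]
orientation: [2.566, 0.0, 0.659]
ft_force: [0.0, -0.3, -3.9]
gripper_width: 12.1
finger_force: 59.0
time_s: 9.28
position: [509.0, 203.3, 150.0]
orientation: [2.565, -0.0, 0.659]
ft_force: [0.2, 0.2, -1.2]
gripper_width: 12.1
finger_force: 59.1
```

```bash
python3 -m jog '[[0,0,0,0,-0.08,0.13,0.5],[0,0,0,0,-0.08,0.13,0.5],[0,0,0,0,-0.08,0.13,0.5]]'; python3 -c "
from h import *
im=bot.grab_frame('scene');cv2.imwrite('pics/e.png',cv2.resize(im[60:290,280:500],(660,600)))
print(w('scene',bot.place_of('caddy_mid','scene')[0]['position']))"
```

```text
time_s: 9.53
position: [509.3, 203.5, 149.2]
orientation: [2.565, -0.001, 0.659]
ft_force: [-2.9, 0.9, 4.6]
gripper_width: 11.8
finger_force: 59.8
[552.42348369 159.02089116  66.35234526]
```

View pics/e.png

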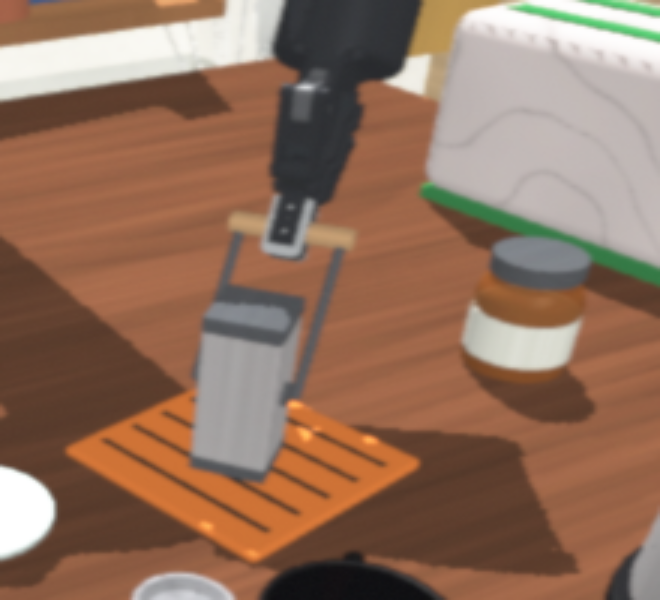

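It stands near the middle of the trivet: base at (235,470) in the crop, trivet centre near (243,465). Time to release, then back out along the tool.

```bash
python3 -m jog '[[0,0,0,0,0,0,1.5],[0,0,0,0,0,0,2],[0,0,0,0,0,0,3],[0,0,0,0,0,0,4],[0,0,0,0,0,0,4],[0,0,0,0,0,0,4],[0,0,0,0,0,0,4]]'; python3 -m jog '[[0,0,0,0,0,-0.7,4],[0,0,0,0,0,-2,4],[0,0,0,0,0,-4,4],[0,0,0,0,0,-7,4],[0,0,0,0,0,-10,4],[0,0,0,0,0,-13,4],[0,0,0,0,0,-13,4],[0,0,0,0,0,-13,4],[0,0,0,0,0,-13,4]]';  python3 -c "
from tilt import *
test(127.7,(70,80,85,90,95,100,110),('scene',))
im=bot.grab_frame('scene');cv2.imwrite('pics/f.png',cv2.resize(im[60:290,280:500],(660,600)))"
```

```text
time_s: 10.22
position: [508.8, 203.2, 148.1]
orientation: [2.566, 0.0, 0.658]
ft_force: [0.1, 0.5, -0.0]
gripper_width: 40.1
finger_force: 0.0
time_s: 10.97
position: [465.1, 259.2, 256.9]
orientation: [2.566, 0.0, 0.659]
ft_force: [-0.8, 0.5, -1.5]
gripper_width: 39.9
finger_force: 0.0
scene [553. 160.  63.] [(70, (np.float64(0.65), -8, 0)), (80, (np.float64(0.7), -4, -4)), (85, (np.float64(0.72), -8, 0)), (90, (np.float64(0.72), -8, 0)), (95, (np.float64(0.71), -8, 0)), (100, (np.float64(0.71), -8, 0)), (110, (np.float64(0.69), -8, 4))]
```

View pics/f.png

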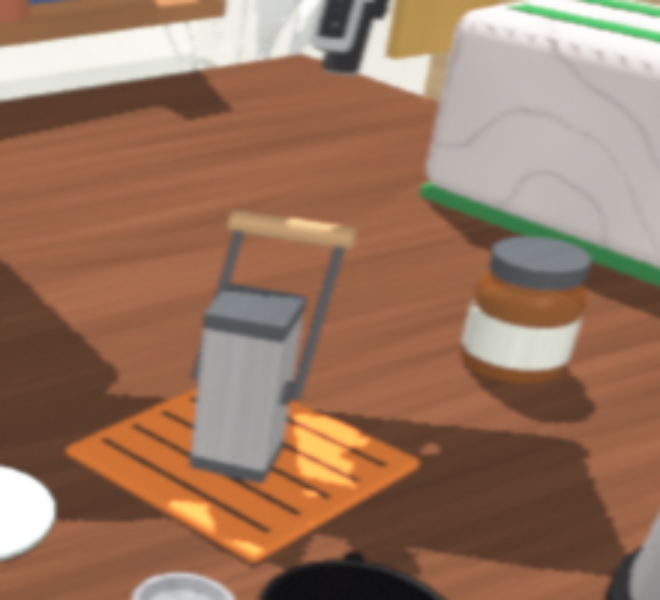

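The caddy stands free and upright on the trivet, base centre near (238,460), and the gripper is clear.

```bash
python3 -c "
from bench import bot
print(bot.sign_off())"
```

```text
the job is handed in; nothing more can be done
None
```

The job is handed in at about 11 s: the caddy stands upright near the middle of the trivet on the end that sank, released, with the gripper clear; no verdict came back.

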